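Fold down the bottle rack's keepers along the curved rail

TASK

Make the bottle rack ready to take a tray: starting at the end nearer the ice bucket, run your closed fingertips lightly along the curved neck rail, close above it, so that the five upright keepers fold down one after another, all ending flat along the rail and pointing away from the bucket. Touch only; do not lift or shove the rack, press hard, or disturb the bucket, the straw cup or the two tumblers.

Things in the scene. Friction and masses are not known exactly. Their poses are not given: they have to be found in the camera images.
- rack: Loose fan-shaped bamboo bottle rack, 2.2 kg. Origin at trolley height below the middle keeper's hinge; z up, x from neck rail to body rail (away from robot), y along neck rail. Neck rail: arc of radius 170 mm about x = -170 mm, y = 0, 36 mm wide, top 60 mm high, 12 mm deep slots between keepers, ends 0.89 rad either side of the middle. Body rail: concentric, radius 310 mm, 42 mm high.
- bucket: Double-walled steel ice bucket with closed flip-top lid, about 150 mm across, 166 mm high, 1.9 kg, 340 to 380 mm from the rack's origin, off its +y or its -y end (varies; the straw cup is off the other end). Loose bystander; origin at the centre of its underside, z up. 
- straw_cup: Hard silicone straw cup with lid, 84 mm across, 116 mm high, short bent straw up to 167 mm. Loose bystander; origin at the centre of its underside, z up. 
- tumbler_a: Squat glass tumbler, 80 mm across, 85 mm high, 0.3 kg, on the robot's side of the neck rail. Loose bystander; origin at the centre of its underside, z up. 
- tumbler_b: Squat glass tumbler just like the other, also on the robot's side of the neck rail. Loose bystander; origin at the centre of its underside, z up. 
- keeper1_hinge (a point): Hinge point of keeper 1 of 5 (counted from the rack's -y end), on the middle line of the neck rail, 64 mm above the trolley (4 mm above the rail's top), at -0.58 rad along the arc from the middle. Keepers are 49 mm apart along the arc.
- keeper1 (a joint): Angle of keeper 1, a bamboo tongue 24 mm wide across the rail, 5 mm thick, rising 34 mm above its hinge. 0 = upright; + = folded along the rail to the rack's +y end, - = to its -y end; turns either way to 1.5 (flat, its top face then up to 69 mm above the trolley). Starts within 0.25 of upright. Stiff hinge (0.02 N m, under 1 N at the tip): it stays where left and folds only as far as pushed.
- keeper2_hinge (a point): Hinge point of keeper 2 of 5 (counted from the rack's -y end), on the middle line of the neck rail, 64 mm above the trolley (4 mm above the rail's top), at -0.29 rad along the arc from the middle. Keepers are 49 mm apart along the arc.
- keeper2 (a joint): Angle of keeper 2, a bamboo tongue 24 mm wide across the rail, 5 mm thick, rising 34 mm above its hinge. 0 = upright; + = folded along the rail to the rack's +y end, - = to its -y end; turns either way to 1.5 (flat, its top face then up to 69 mm above the trolley). Starts within 0.25 of upright. Stiff hinge (0.02 N m, under 1 N at the tip): it stays where left and folds only as far as pushed.
- keeper3_hinge (a point): Hinge point of keeper 3 of 5 (counted from the rack's -y end), on the middle line of the neck rail, 64 mm above the trolley (4 mm above the rail's top), at +0.00 rad along the arc from the middle. Keepers are 49 mm apart along the arc.
- keeper3 (a joint): Angle of keeper 3, a bamboo tongue 24 mm wide across the rail, 5 mm thick, rising 34 mm above its hinge. 0 = upright; + = folded along the rail to the rack's +y end, - = to its -y end; turns either way to 1.5 (flat, its top face then up to 69 mm above the trolley). Starts within 0.25 of upright. Stiff hinge (0.02 N m, under 1 N at the tip): it stays where left and folds only as far as pushed.
- keeper4_hinge (a point): Hinge point of keeper 4 of 5 (counted from the rack's -y end), on the middle line of the neck rail, 64 mm above the trolley (4 mm above the rail's top), at +0.29 rad along the arc from the middle. Keepers are 49 mm apart along the arc.
- keeper4 (a joint): Angle of keeper 4, a bamboo tongue 24 mm wide across the rail, 5 mm thick, rising 34 mm above its hinge. 0 = upright; + = folded along the rail to the rack's +y end, - = to its -y end; turns either way to 1.5 (flat, its top face then up to 69 mm above the trolley). Starts within 0.25 of upright. Stiff hinge (0.02 N m, under 1 N at the tip): it stays where left and folds only as far as pushed.
- keeper5_hinge (a point): Hinge point of keeper 5 of 5 (counted from the rack's -y end), on the middle line of the neck rail, 64 mm above the trolley (4 mm above the rail's top), at +0.58 rad along the arc from the middle. Keepers are 49 mm apart along the arc.
- keeper5 (a joint): Angle of keeper 5, a bamboo tongue 24 mm wide across the rail, 5 mm thick, rising 34 mm above its hinge. 0 = upright; + = folded along the rail to the rack's +y end, - = to its -y end; turns either way to 1.5 (flat, its top face then up to 69 mm above the trolley). Starts within 0.25 of upright. Stiff hinge (0.02 N m, under 1 N at the tip): it stays where left and folds only as far as pushed.

How it is judged:
On the way, in this order (a step that is already met when the one before it is completed fails the run):
1. the first keeper, counted from the bucket's end, is folded down away from the bucket (((y of bucket in the frame of rack above 0 m and value of joint keeper5 below -1.1 rad) or (y of bucket in the frame of rack below 0 m and value of joint keeper1 above 1.1 rad))), for 0.05 s.
2. the second keeper, counted from the bucket's end, is folded down away from the bucket (((y of bucket in the frame of rack above 0 m and value of joint keeper4 below -1.1 rad) or (y of bucket in the frame of rack below 0 m and value of joint keeper2 above 1.1 rad))), for 0.05 s.
3. the third keeper, counted from the bucket's end, is folded down away from the bucket (((y of bucket in the frame of rack above 0 m and value of joint keeper3 below -1.1 rad) or (y of bucket in the frame of rack below 0 m and value of joint keeper3 above 1.1 rad))), for 0.05 s.
4. the fourth keeper, counted from the bucket's end, is folded down away from the bucket (((y of bucket in the frame of rack above 0 m and value of joint keeper2 below -1.1 rad) or (y of bucket in the frame of rack below 0 m and value of joint keeper4 above 1.1 rad))), for 0.05 s.
5. the last keeper, counted from the bucket's end, is folded down away from the bucket (((y of bucket in the frame of rack above 0 m and value of joint keeper1 below -1.1 rad) or (y of bucket in the frame of rack below 0 m and value of joint keeper5 above 1.1 rad))), for 0.05 s.
At the end, for the whole second after the job is handed in: All five keepers are folded at least 1.1 rad (63 degrees) from upright, pointing away from the bucket; the rack stands level within 25 mm of where it was; bucket, straw cup and tumblers stand upright within 20 mm of where they were (((y of bucket in the frame of rack above 0 m and value of joint each of keeper1, keeper2, keeper3, keeper4, keeper5 below -1.1 rad) or (y of bucket in the frame of rack below 0 m and value of joint each of keeper1, keeper2, keeper3, keeper4, keeper5 above 1.1 rad)) and distance of rack from where it was at the start of the episode below 0.025 m and angle between rack's own z axis and vertical below 0.05 rad and linear speed of rack below 0.02 m/s and distance of each of bucket, straw_cup, tumbler_a, tumbler_b from where it was at the start of the episode below 0.02 m and angle between each of bucket, straw_cup, tumbler_a, tumbler_b's own z axis and vertical below 0.1 rad); the robot touches nothing.
It fails at once if the rack is shoved or lifted more than 25 mm, or tipped (distance of rack from where it was at the start of the episode above 0.025 m or angle between rack's own z axis and vertical above 0.1 rad).
It fails at once if the fingers press the rack or its keepers with more than 20 N (contact force between the fingers and rack above 20 N).
It fails at once if the bucket, straw cup or a tumbler is moved more than 20 mm or tipped (distance of any of bucket, straw_cup, tumbler_a, tumbler_b from where it was at the start of the episode above 0.02 m or angle between any of bucket, straw_cup, tumbler_a, tumbler_b's own z axis and vertical above 0.2 rad).
It also fails if it takes over 51 s, if anything falls off the work surface, if the arm or the gripper's body presses on something with over 40 N, if the wrist force passes 120 N, or if a joint passes its speed limit or range.

ROBOT

A 7-joint arm with a two-finger parallel gripper is mounted at the origin on the work surface. World frame = base frame: x ahead of the robot, y to its left, z up, the work surface at z = 0. Lengths are in m, angles in rad, forces in N, time in s.
With the tool pointing down it reaches from about 0.4 to 0.85 m from the base axis. Payload 4.5 kg.
Tool frame: the origin (TCP) lies at the very end of the fingers, on their centre line; the grasp point (between the pads) lies 19 mm behind it (r.pinch_z is the distance from the TCP to the grasp point, in m); x points along the fingers, y is the direction in which the jaws open and shut, and the axes are right-handed (so a half turn about x gives the same grasp; the last joint's range is limited). The gripper opens to 88 mm and grips with 3 to 60 N. Pads are 18 mm wide; open, the fingers measure 123 mm over their backs; the gripper's body (75 mm by 187 mm) begins 45 mm behind the grasp point.
Start: joints at [1.25, 0.689, -0.195, 1.565, 0.157, 0.902, -0.215], TCP at [0.217, -0.586, 0.202] pointing down, gripper open.
Joint ranges: [-3.01, 3.01], [-0.46, 2.08], [-1.47, 1.51], [0.13, 2.56], [-1, 4.14], [0.04, 2.09], [-2.66, 2.66]. Speed limits (rad/s): [2.57, 2.57, 3.14, 3.14, 3.14, 3.14, 3.14].

INTERFACE

Orientations are given as a unit quaternion [x, y, z, w].
In Python, from plant import telemetry, cams, job, r gives the robot as it stands.
- The arm moves only by the tool send_rows, never from a script. Its argument "commands" is one flat list of numbers, 7 for each row, row after row: the shift along the world's x, y, z as a fraction of full scale, then the turn, a rotation vector about the world's x, y, z as a fraction of full scale, then the closure, from 0 (fully open) to 1 (shut). In form: [dx, dy, dz, wx, wy, wz, claw, dx, dy, dz, wx, wy, wz, claw, ...]. A call has 1 to 12 rows; each row shifts and turns the pose as measured when the row begins; what a row does not reach is not made up. Full scale, the value 1, is 250 mm for a shift and 90 degrees for a turn. A row lasts 1/10 s, in which the tool goes at most 50 mm and 8.59 degrees, less where a joint would pass 70% of its speed; a pose out of reach is approached as far as the arm can. A call with a number of a shift or a turn outside -1 to 1 is refused whole. A call with a gripper value outside its range is refused whole. The fingers move at their own pace and stop on an object; "newtons" is the grip in N (left out, the last holds). Time passes only in rows, so rows that do not move let the fingers close. It gives the time, the measured TCP pose, the force and the opening at its end, in the units of the state.
- telemetry.get_state(): the state, without advancing time (a new reading comes with each control period).
- cams.snapshot(name): name is "scene" or "top" or "wrist"; returns a dict with "image" (480x640x3 uint8, blue, green, red), "intrinsics" (3x3 intrinsics, pixels), "world_to_cam" (4x4, takes a point from world to camera coordinates). Camera axes: x right, y down, z forward; pixel columns grow to the right and rows downward; lengths in m; the calibration is good to about 2 mm. A picture is of the moment at which its call begins. There is no depth.
- job.finish_job(): hands the job in, once; it reports no verdict.
The state is a dict: "clock": time; "q": joint angles; "qd": joint speeds; "joint_torque": joint torques, N m; "tool_pos": TCP position; "eef_rot": TCP orientation; "contact_force": force on the tool from outside, world axes, zero at the start; "moment": the same for the moment, N m; "opening": opening from 0.0 (shut) to 1.0 (fully open).
Only numpy, scipy, OpenCV 4.12 (cv2) and the standard library are available. Lean on these libraries where they do the work, as an engineer would, in place of code of your own. Each camera call takes 0.05 s, during which the arm holds its last target.

## Working session

There is one attempt and no reset: what is moved stays moved. The work goes in short steps, Python scripts to look and compute and a tool call to move; the robot and the scene stay as the last step left them, time stands still between calls to the robot, and variables do not carry over. Pictures are saved under pics/ and viewed, and the job is handed in when it is done.

Besides the shell and the picture viewer there is one more tool, called after "Emit:" by a JSON object that holds its "api" and its "payload". send_rows: Moves the arm, as the interface text tells. Its arguments: {"type":"object","properties":{"commands":{"type":"array"},"newtons":{"type":"number"}},"required":["commands"]}

```bash
ls; mkdir -p pics
python3 - <<'E'
from plant import telemetry, cams, job, r
import cv2
s=telemetry.get_state(); print({k:s[k] for k in s})
for n in ["scene","top","wrist"]:
    d=cams.snapshot(n); cv2.imwrite(f"pics/{n}0.png",d["image"]); print(n,d["intrinsics"],d["world_to_cam"])
print(r.pinch_z)
E
```

```text
pics
{'clock': 0.0, 'q': array([ 1.24979573,  0.68997908, -0.19453683,  1.56633845,  0.1573007 ,
        0.90250782, -0.2150846 ]), 'qd': array([ 0.00055656,  0.00035268, -0.00109487, -0.00032932,  0.00066966,
        0.00246868, -0.00157758]), 'joint_torque': array([-4.70453469e-04, -5.27547848e+01, -1.26731638e+00, -1.53424054e+01,
       -5.26993372e-02,  6.62337639e-03,  1.71344518e-04]), 'tool_pos': array([ 0.21684341, -0.58542906,  0.20111523]), 'eef_rot': array([-0.69584493, -0.12545589,  0.69615846, -0.12419364]), 'contact_force': array([-0.00291024, -0.35183647,  0.29919932]), 'moment': array([ 0.02208169, -0.08696193,  0.03522728]), 'opening': 1.0004159844641505}
scene [[610.37225032   0.         322.3163645 ]
 [  0.         610.37225032 239.8319042 ]
 [  0.           0.           1.        ]] [[ 0.30154213  0.95336009 -0.01329973 -0.19060934]
 [ 0.66718753 -0.22095127 -0.71136582 -0.31067747]
 [-0.68112638  0.20563335 -0.70269608  1.83478088]
 [ 0.          0.          0.          1.        ]]
top [[596.29521171   0.         325.82908112]
 [  0.         596.29521171 234.96937044]
 [  0.           0.           1.        ]] [[ 0.02403138 -0.99964958  0.01109964 -0.0087524 ]
 [-0.98520501 -0.02556576 -0.16946235  0.562644  ]
 [ 0.16968674 -0.00686301 -0.98547415  1.31793527]
 [ 0.          0.          0.          1.        ]]
wrist [[334.98191648   0.         321.0260507 ]
 [  0.         334.98191648 241.9348539 ]
 [  0.           0.           1.        ]] [[ 0.34710843 -0.93781986 -0.00310731 -0.62319779]
 [-0.90319052 -0.33517978  0.26814437 -0.0378672 ]
 [-0.25251262 -0.09026868 -0.96337373  0.3900807 ]
 [ 0.          0.          0.          1.        ]]
0.0187
```

View pics/top0.png

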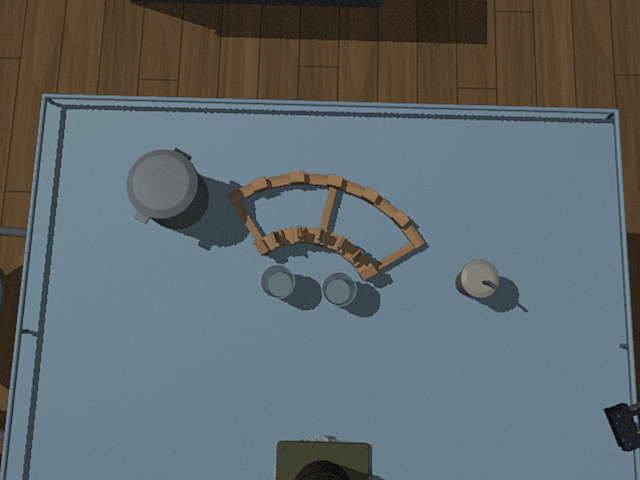

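View pics/scene0.png

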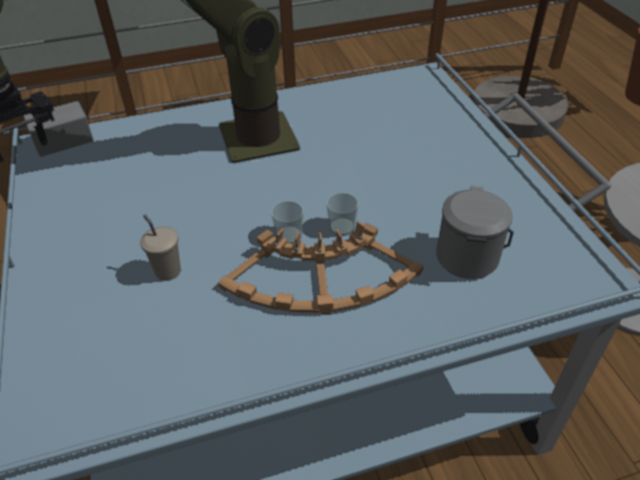

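The bucket is top left (165,185), on the +y side. The straw cup is at (480,280), the tumblers at (278,282) and (340,290), and the neck rail runs from (262,245) to (370,272). Next I'll look at enlarged crops.

Run:
```python
import cv2
a=cv2.imread("pics/top0.png"); c=a[165:315,220:435]
c=cv2.convertScaleAbs(c,alpha=1.5,beta=20)
c=cv2.resize(c[40:130,20:170],None,fx=5.3,fy=5.3,interpolation=cv2.INTER_CUBIC); cv2.imwrite("pics/top0c.png",c)
b=cv2.imread("pics/scene0.png")[180:325,210:430]
b=cv2.convertScaleAbs(b,alpha=1.5,beta=20)
b=cv2.resize(b,None,fx=3.6,fy=3.6,interpolation=cv2.INTER_CUBIC); cv2.imwrite("pics/scene0c.png",b)
```

```text
(no output)
```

View pics/top0c.png

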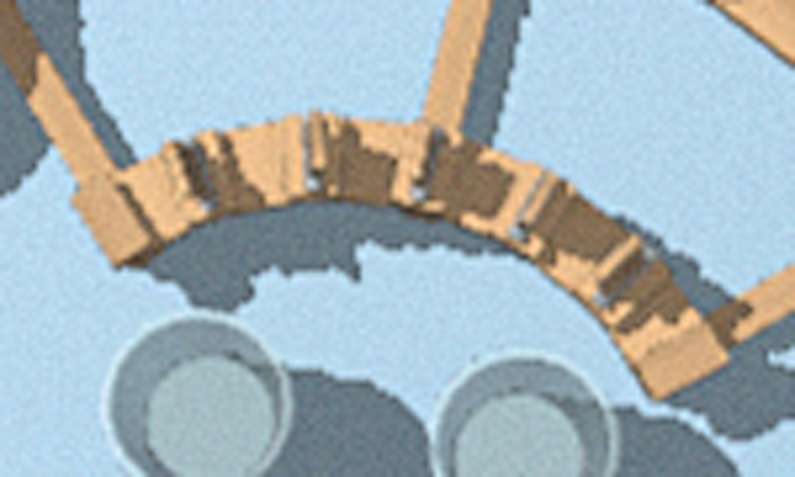

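View pics/scene0c.png

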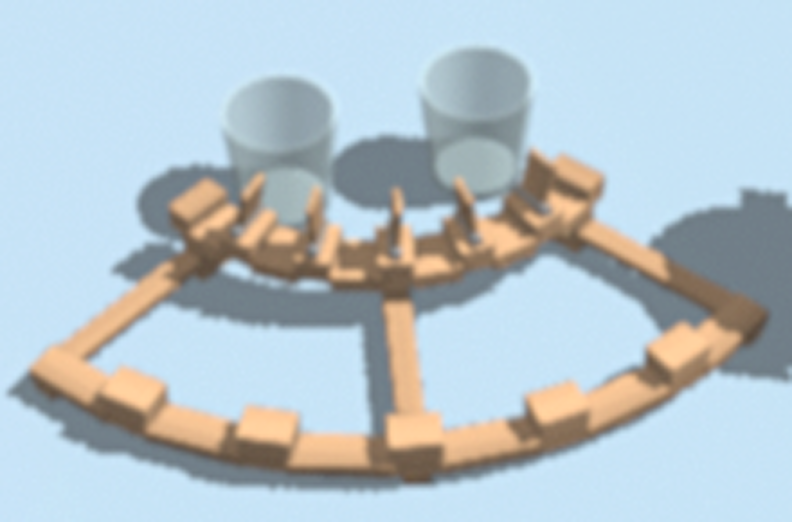

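```bash
cat > h.py <<'E'
import numpy as np, cv2
from scipy.optimize import least_squares
K={'top':np.array([[596.29521171,0,325.82908112],[0,596.29521171,234.96937044],[0,0,1]]),'scene':np.array([[610.37225032,0,322.3163645],[0,610.37225032,239.8319042],[0,0,1]])}
T={'top':np.array([[0.02403138,-0.99964958,0.01109964,-0.0087524],[-0.98520501,-0.02556576,-0.16946235,0.562644],[0.16968674,-0.00686301,-0.98547415,1.31793527]]),
'scene':np.array([[0.30154213,0.95336009,-0.01329973,-0.19060934],[0.66718753,-0.22095127,-0.71136582,-0.31067747],[-0.68112638,0.20563335,-0.70269608,1.83478088]])}
def proj(c,P):
    P=np.atleast_2d(P); X=P@T[c][:,:3].T+T[c][:,3]; u=X@K[c].T; return u[:,:2]/u[:,2:]
def unproj(c,uv,z):
    d=T[c][:,:3].T@np.linalg.inv(K[c])@np.array([uv[0],uv[1],1]); o=-T[c][:,:3].T@T[c][:,3]
    return o+d*(z-o[2])/d[2]
def loc(R,th,z): return np.array([R*np.cos(th)-.17,R*np.sin(th),z])
def w(p,P):
    P=np.atleast_2d(P); c,s=np.cos(p[2]),np.sin(p[2])
    return np.c_[p[0]+c*P[:,0]-s*P[:,1],p[1]+s*P[:,0]+c*P[:,1],P[:,2]]
E
cat > fit.py <<'E'
from h import *
tc=lambda u,v:np.array([240+u/5.3,205+v/5.3])
obs=[(tc(75,198),loc(.188,.89,.06)),(tc(122,266),loc(.152,.89,.06)),(tc(655,398),loc(.152,-.89,.06)),(tc(730,352),loc(.188,-.89,.06))]
f=lambda p:np.concatenate([proj('top',w(p,l))[0]-o for o,l in obs])
s=least_squares(f,[.5,0,0]); p=s.x; print(p,s.fun.round(1))
np.save('p.npy',p)
for n in ['top','scene']:
    im=cv2.imread(f'pics/{n}0.png'); sc=4
    x0,y0,W,H=(240,195,190,100) if n=='top' else (240,210,160,110)
    im=cv2.resize(cv2.convertScaleAbs(im[y0:y0+H,x0:x0+W],alpha=1.5),None,fx=sc,fy=sc,interpolation=cv2.INTER_CUBIC)
    def dr(P,col):
        q=((proj(n,w(p,P))-[x0,y0]+.5)*sc).astype(int); cv2.polylines(im,[q.reshape(-1,1,2)],False,col,1)
    ths=np.linspace(-.89,.89,40)
    for R in (.152,.188): dr([loc(R,t,.06) for t in ths],(0,0,255))
    for e in (-.89,.89): dr([loc(.152,e,.06),loc(.188,e,.06)],(0,0,255))
    for k in range(5):
        t=(k-2)*.29; dr([loc(.158,t,.064),loc(.182,t,.064),loc(.182,t,.098),loc(.158,t,.098),loc(.158,t,.064)],(255,0,0))
    cv2.imwrite(f'pics/ov_{n}.png',im)
for z,nm,uv in [(.085,'ta',(240+200/5.3,205+407/5.3)),(.085,'tb',(240+526/5.3,205+448/5.3)),(.166,'bucket',(164,184)),(.116,'cup',(480,279))]:
    print(nm,unproj('top',uv,z).round(3))
for k in range(5): print(k+1,w(p,loc(.17,(k-2)*.29,.064)).round(4))
print('ends',w(p,loc(.17,.89,.06)),w(p,loc(.17,-.89,.06)))
E
python3 fit.py
```

```text
[ 0.55934137  0.01625433 -0.21176778] [-1.2 -0.1 -0.6 -0.4  0.8 -0.7  1.1  1.1]
ta [0.449 0.109 0.085]
tb [ 0.436 -0.027  0.085]
bucket [0.643 0.351 0.166]
cup [ 0.463 -0.329  0.116]
1 [[ 0.5126 -0.069   0.064 ]]
2 [[ 0.5422 -0.0298  0.064 ]]
3 [[0.5593 0.0163 0.064 ]]
4 [[0.5626 0.0653 0.064 ]]
5 [[0.5517 0.1132 0.064 ]]
ends [[0.52551514 0.15864735 0.06      ]] [[ 0.46998242 -0.09965495  0.06      ]]
```

View pics/ov_top.png

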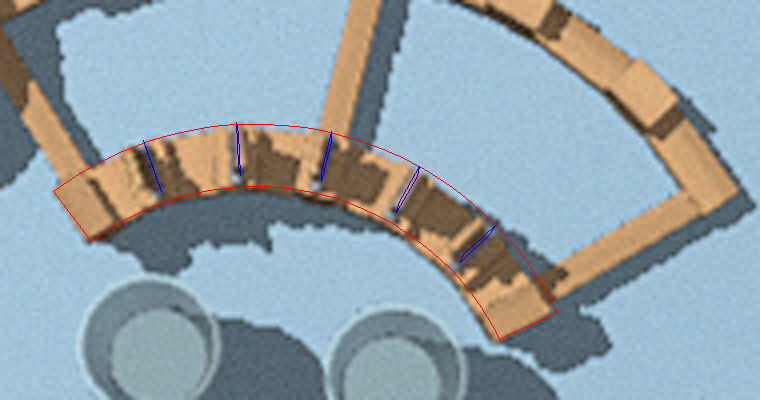

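View pics/ov_scene.png

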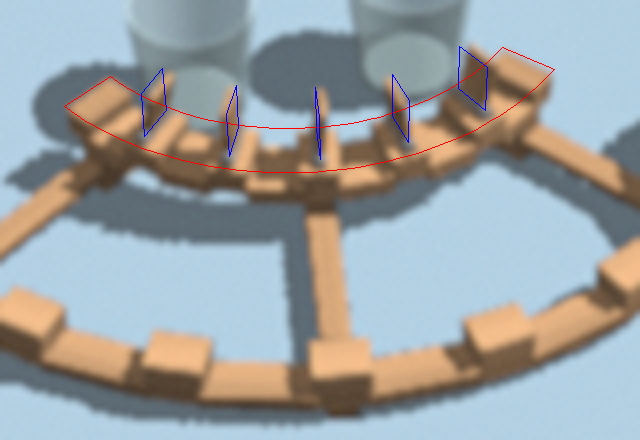

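Run:
```python
import cv2
b=cv2.imread("pics/scene0.png")[216:256,250:385]
b=cv2.convertScaleAbs(b,alpha=1.7,beta=0)
b=cv2.resize(b,None,fx=5.9,fy=5.9,interpolation=cv2.INTER_CUBIC); cv2.imwrite("pics/sc1.png",b)
from h import *
from scipy.spatial.transform import Rotation as R
print(R.from_quat([-0.69584493,-0.12545589,0.69615846,-0.12419364]).as_matrix().round(3))
```

```text
[[-0.001  0.348 -0.938]
 [ 0.002 -0.938 -0.348]
 [-1.    -0.002  0.   ]]
```

View pics/sc1.png

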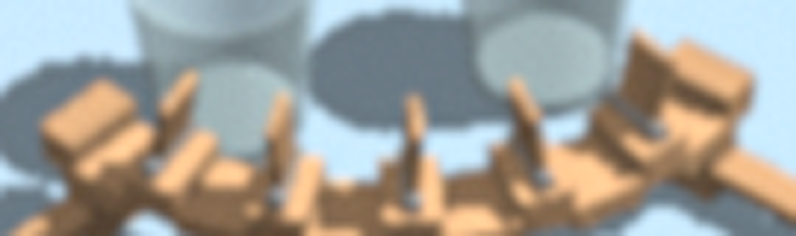

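View pics/wrist0.png

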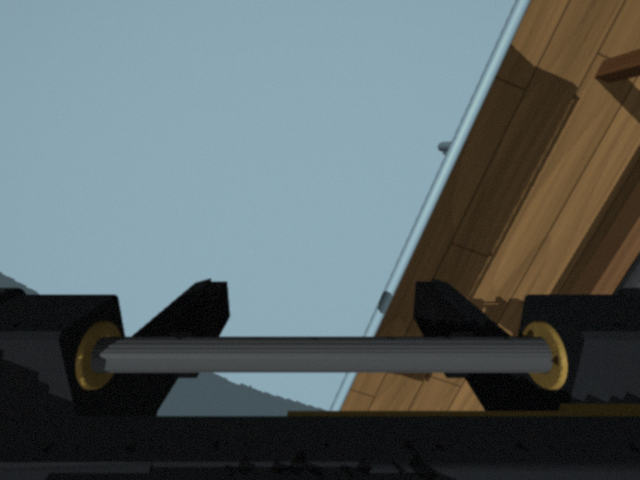

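```bash
cat > fit2.py <<'E'
from h import *
tc=lambda u,v:np.array([240+u/5.3,205+v/5.3]); ts=lambda u,v:np.array([250+u/5.9,216+v/5.9])
tp=lambda u,v:np.array([240+u/4,195+v/4])
obs=[('top',tc(75,198),loc(.188,.89,.06)),('top',tc(122,266),loc(.152,.89,.06)),('top',tc(655,398),loc(.152,-.89,.06)),('top',tc(730,352),loc(.188,-.89,.06))]
for k,(u,v) in enumerate([(458,262),(395,210),(318,183),(238,178),(158,192)]): obs.append(('top',tp(u,v),loc(.157,(k-2)*.29,.064)))
for k,(u,v) in enumerate([(155,165),(275,197),(412,203),(543,180),(655,128)]): obs.append(('scene',ts(u,v),loc(.183,(k-2)*.29,.064)))
f=lambda p,o=obs:np.concatenate([proj(c,w(p,l))[0]-q for c,q,l in o])
for o in (obs,obs[:9],obs[9:]):
    s=least_squares(f,[.5,0,0],args=(o,)); print(s.x.round(4),s.fun.round(1))
p=least_squares(f,[.5,0,0]).x; np.save('p.npy',p)
c=w(p,[-.17,0,0])[0]; print('centre',c)
for k in range(5): print(k+1,w(p,loc(.17,(k-2)*.29,.064)).round(4))
for t in np.arange(.8,-.9,-.1): print(round(t,2),w(p,loc(.17,t,.0))[0,:2].round(4), 'radial yaw',round(t+p[2],3))
E
python3 fit2.py
```

```text
[ 0.5596  0.0163 -0.2103] [-1.3 -0.1 -0.6 -0.4  0.9 -0.9  1.1  0.9 -0.3 -0.2 -0.4  0.4  0.2 -0.2
  0.2 -0.8  0.4 -0.4 -0.7 -0.1  0.2 -0.3 -0.1 -0.7 -0.1 -0.9  0.2 -0.4]
[ 0.5592  0.0164 -0.2093] [-1.3  0.2 -0.7 -0.2  0.9 -0.8  1.1  1.  -0.3 -0.  -0.4  0.6  0.1 -0.1
  0.1 -0.6  0.4 -0.2]
[ 0.5612  0.016  -0.219 ] [-0.6  0.1  0.2  0.  -0.1 -0.2  0.  -0.3  0.4  0.3]
centre [0.39336339 0.05180895 0.        ]
1 [[ 0.513 -0.069  0.064]]
2 [[ 0.5425 -0.0297  0.064 ]]
3 [[0.5596 0.0163 0.064 ]]
4 [[0.5628 0.0653 0.064 ]]
5 [[0.5519 0.1132 0.064 ]]
0.8 [0.5347 0.1463] radial yaw 0.59
0.7 [0.5434 0.1318] radial yaw 0.49
0.6 [0.5506 0.1164] radial yaw 0.39
0.5 [0.5563 0.1004] radial yaw 0.29
0.4 [0.5603 0.0839] radial yaw 0.19
0.3 [0.5627 0.067 ] radial yaw 0.09
0.2 [0.5634 0.0501] radial yaw -0.01
0.1 [0.5623 0.0331] radial yaw -0.11
0.0 [0.5596 0.0163] radial yaw -0.21
-0.1 [ 5.552e-01 -1.000e-04] radial yaw -0.31
-0.2 [ 0.5493 -0.016 ] radial yaw -0.41
-0.3 [ 0.5417 -0.0312] radial yaw -0.51
-0.4 [ 0.5327 -0.0456] radial yaw -0.61
-0.5 [ 0.5223 -0.059 ] radial yaw -0.71
-0.6 [ 0.5105 -0.0714] radial yaw -0.81
-0.7 [ 0.4977 -0.0824] radial yaw -0.91
-0.8 [ 0.4837 -0.0922] radial yaw -1.01
```

Emit:
{"api": "send_rows", "payload": {"commands": [0.088,0.1,0.1,0,0,0.057,1,0.088,0.136,0.1,0,0,0.057,1,0.088,0.136,0.1,0,0,0.057,1,0.088,0.136,0,0,0,0.057,1,0.088,0.136,0,0,0,0.057,1,0.088,0.136,0,0,0,0.057,1,0.088,0.136,0,0,0,0.057,1,0.088,0.136,0,0,0,0.057,1,0.088,0.136,0,0,0,0.057,1,0.088,0.136,0,0,0,0.057,1,0.088,0.136,0,0,0,0.057,1,0.088,0.136,0,0,0,0.057,1], "newtons": 10}}

```text
clock: 1.35
tool_pos: [0.4806, -0.1756, 0.2762]
eef_rot: [-0.525, -0.47, 0.53, -0.472]
contact_force: [-0.2, -0.5, -0.5]
opening: 0.005
```

Emit:
{"api": "send_rows", "payload": {"commands": [0.022,0.129,0,0,0,0.047,1,0.022,0.129,0,0,0,0.047,1,0.022,0.129,0,0,0,0.047,1,0.022,0.129,0,0,0,0.047,1,0.022,0.129,0,0,0,0.047,1,0.022,0.129,0,0,0,0.047,1,0.022,0.129,0,0,0,0.047,1,0.022,0.129,0,0,0,0.047,1,0.022,0.129,0,0,0,0.047,1,0.022,0.129,0,0,0,0.047,1,0,0,0,0,0,0,1]}}

```text
clock: 2.45
tool_pos: [0.5367, 0.166, 0.2744]
eef_rot: [0.308, 0.635, -0.311, 0.636]
contact_force: [-0.5, 0.2, 0.3]
opening: 0.008
```

```bash
cat > st.py <<'E'
from plant import telemetry
import numpy as np
from scipy.spatial.transform import Rotation as R
def st():
    s=telemetry.get_state(); M=R.from_quat(s['eef_rot']).as_matrix()
    print(s['clock'],s['tool_pos'].round(4),'x',M[:,0].round(3),'yaw',np.arctan2(M[1,1],M[0,1]).round(3),s['contact_force'].round(2),s['opening'],'q',s['q'].round(2)); return s,M
E
python3 - <<'E'
from st import st; from plant import cams; import cv2
s,M=st(); d=cams.snapshot('scene'); cv2.imwrite('pics/s1.png',d['image'][130:340,200:440]); cv2.imwrite('pics/s1.png',cv2.resize(d['image'][100:330,190:450],None,fx=2.6,fy=2.6,interpolation=2))
E
```

```text
2.45 [0.5367 0.166  0.2744] x [-0.001 -0.005 -1.   ] yaw 0.665 [-0.51  0.23  0.34] 0.008192458524526937 q [ 0.05  0.6  -0.74  1.64  0.45  1.08 -0.16]
```

View pics/s1.png

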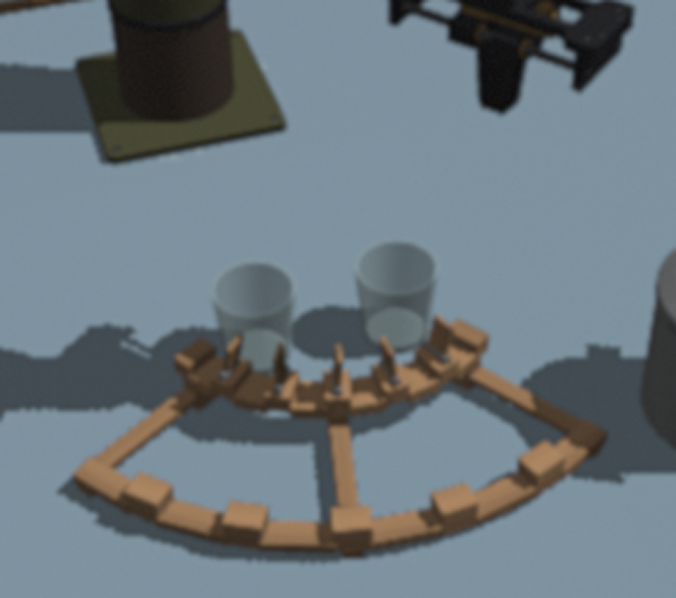

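Emit:
{"api": "send_rows", "payload": {"commands": [-0.002,-0.016,-0.12,0,0,-0.01,1,-0.002,-0.016,-0.12,0,0,-0.01,1,-0.002,-0.016,-0.12,0,0,-0.01,1,-0.002,-0.016,-0.12,0,0,-0.01,1,-0.002,-0.016,-0.12,0,0,-0.01,1,0,0,0,0,0,0,1,0,0,0,0,0,0,1]}}

```text
clock: 3.2
tool_pos: [0.5348, 0.1303, 0.1198]
eef_rot: [0.336, 0.617, -0.347, 0.622]
contact_force: [0.3, 0.6, 0.1]
opening: 0.008
```

Run:
```python
from st import st; from plant import cams; import cv2
s,M=st(); d=cams.snapshot('scene'); cv2.imwrite('pics/s2.png',cv2.resize(d['image'][150:290,240:450],None,fx=3.6,fy=3.6,interpolation=2))
```

```text
3.2 [0.5348 0.1303 0.1198] x [-0.001 -0.017 -1.   ] yaw 0.563 [0.33 0.58 0.07] 0.007809195497587029 q [ 0.01  0.76 -0.58  1.85  0.63  0.73 -0.38]
```

View pics/s2.png

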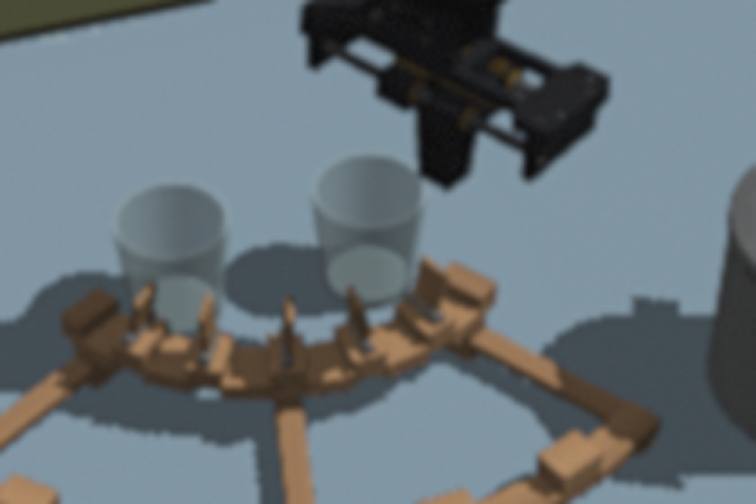

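Run:
```python
from h import *
print(proj('scene',[.5348,.1303,.1198]),proj('top',[.5348,.1303,.1198]))
from st import st; st()
from plant import cams
d=cams.snapshot('top'); cv2.imwrite('pics/t2.png',cv2.resize(d['image'][160:310,230:400],None,fx=4,fy=4,interpolation=2)); st()
```

```text
[[362.60897488 210.51367956]] [[268.11732694 240.57458868]]
3.25 [0.5347 0.1299 0.1198] x [-0.001 -0.017 -1.   ] yaw 0.563 [-0.56  0.63 -0.55] 8.029739047283779e-05 q [ 0.01  0.76 -0.58  1.85  0.63  0.73 -0.38]
3.3 [0.5352 0.1307 0.1204] x [ 0.    -0.016 -1.   ] yaw 0.564 [ 0.95  0.2  -0.34] 0.009605197128198925 q [ 0.01  0.76 -0.58  1.85  0.63  0.73 -0.38]
```

View pics/t2.png

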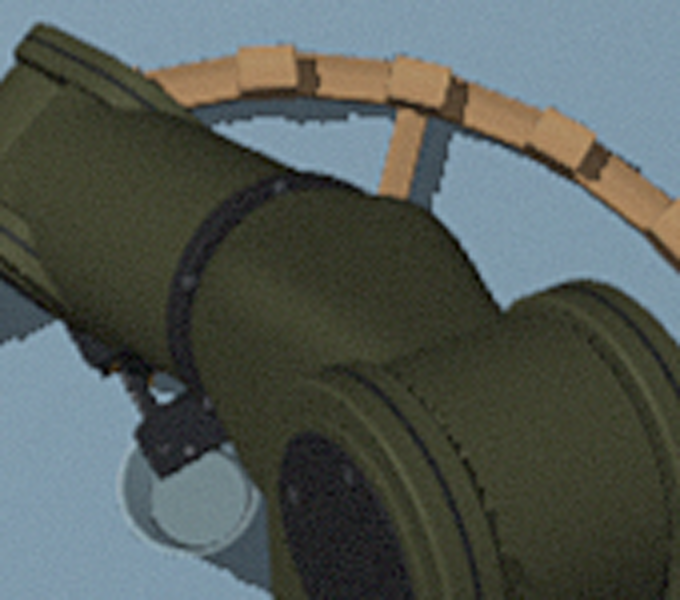

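Run:
```python
from h import *
from plant import cams
print(proj('scene',[.5367,.166,.2744]))
d=cams.snapshot('scene'); print(d['world_to_cam'].round(4)[:3]-T['scene'])
im=d['image'][140:240,300:420]
q=[proj('scene',[.535,.1305,.12+k])[0] for k in (0,.019,.064)]
im=cv2.resize(cv2.convertScaleAbs(im,alpha=2.5,beta=20),None,fx=6,fy=6,interpolation=2)
for a in q: cv2.circle(im,tuple(((a-[300,140]+.5)*6).astype(int).tolist()),3,(0,0,255),1)
cv2.imwrite('pics/s3.png',im)
d=cams.snapshot('wrist'); cv2.imwrite('pics/w3.png',cv2.convertScaleAbs(d['image'],alpha=1.5,beta=20))
print(d['world_to_cam'],d['intrinsics'])
W=d['world_to_cam'][:3];x=W[:,:3]@[.535,.1305,.12]+W[:,3];print(d['intrinsics']@x/x[2])
```

```text
[[380.92384869 153.91422414]]
[[-4.213e-05  3.991e-05 -2.700e-07  9.340e-06]
 [ 1.247e-05 -4.873e-05 -3.418e-05 -2.253e-05]
 [ 2.638e-05 -3.335e-05 -3.920e-06  1.912e-05]]
[[ 0.84521394  0.53437283 -0.00768631 -0.52119568]
 [ 0.51497138 -0.81051288  0.27905797 -0.18504156]
 [ 0.14289114 -0.23982191 -0.9602435   0.2654744 ]
 [ 0.          0.          0.          1.        ]] [[334.98191648   0.         321.0260507 ]
 [  0.         334.98191648 241.9348539 ]
 [  0.           0.           1.        ]]
[320.6953075  273.10772169   1.        ]
```

View pics/s3.png

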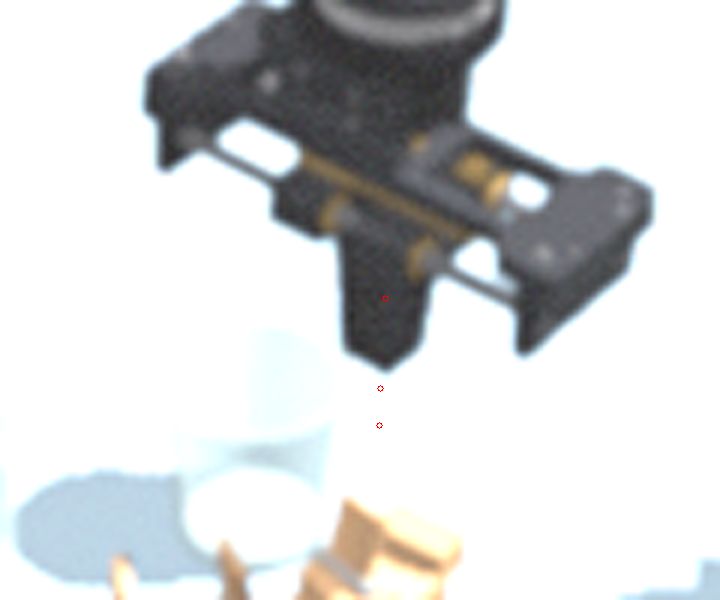

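View pics/w3.png

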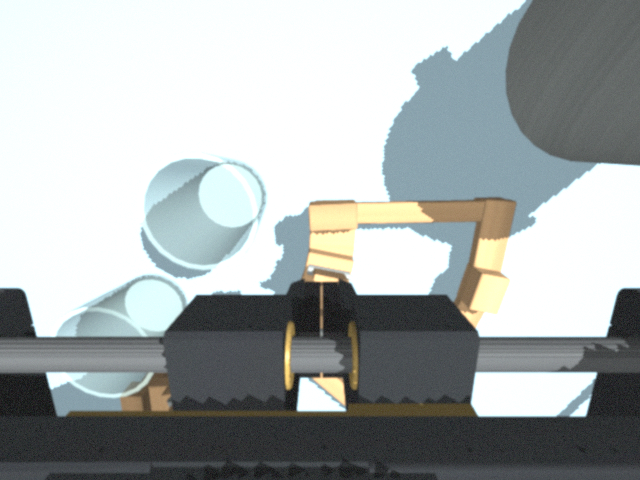

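Run:
```python
from plant import cams; import cv2
d=cams.snapshot('wrist'); im=d['image'][200:320,250:400]
cv2.imwrite('pics/w4.png',cv2.resize(cv2.convertScaleAbs(im,alpha=3,beta=30),None,fx=5,fy=5,interpolation=2))
```

```text
(no output)
```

View pics/w4.png

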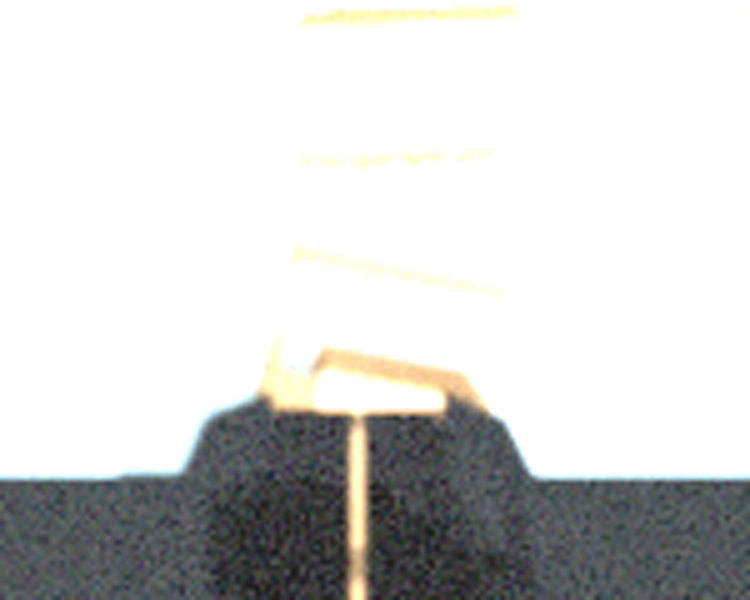

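Run:
```python
from st import *; from plant import cams; from h import proj
import numpy as np
s,M=st(); d=cams.snapshot('wrist'); W=d['world_to_cam'][:3]; Kw=d['intrinsics']
cam=-W[:,:3].T@W[:,3]; print('cam in tool',M.T@(cam-s['tool_pos']))
for k in (0,.01,.019,.03,.04):
  for o in (-.009,0,.009):
    P=s['tool_pos']+M@[-k,0,o]; x=W[:,:3]@P+W[:,3]; u=Kw@x/x[2]
    Q=s['tool_pos']+M@[-k,.0175,o]; v=W[:,:3]@Q+W[:,3]; v=Kw@v/v[2]
    print(k,o,u[:2].round(1),abs(v-u)[0].round(1),'scene crop',((proj('scene',P)[0]-[300,140])*6).round(0))
```

```text
3.45 [0.5355 0.1319 0.1207] x [ 0.002 -0.015 -1.   ] yaw 0.565 [ 0.5   0.48 -0.42] 0.004676363836695701 q [ 0.01  0.76 -0.58  1.85  0.63  0.73 -0.38]
cam in tool [-0.1828046  -0.00057097 -0.06897654]
0 -0.009 [322.2 258. ] 30.5 scene crop [394. 410.]
0 0 [322.2 272.8] 30.1 scene crop [380. 422.]
0 0.009 [322.2 287.2] 29.8 scene crop [366. 433.]
0.01 -0.009 [322.3 263.8] 32.1 scene crop [396. 390.]
0.01 0 [322.2 279.2] 31.7 scene crop [381. 402.]
0.01 0.009 [322.2 294.3] 31.3 scene crop [367. 414.]
0.019 -0.009 [322.3 269.5] 33.7 scene crop [397. 372.]
0.019 0 [322.3 285.6] 33.3 scene crop [383. 384.]
0.019 0.009 [322.3 301.3] 32.8 scene crop [368. 396.]
0.03 -0.009 [322.4 277.3] 35.9 scene crop [398. 351.]
0.03 0 [322.4 294.3] 35.4 scene crop [384. 362.]
0.03 0.009 [322.4 310.8] 34.9 scene crop [370. 374.]
0.04 -0.009 [322.5 285.3] 38.2 scene crop [400. 330.]
0.04 0 [322.4 303.2] 37.6 scene crop [385. 342.]
0.04 0.009 [322.4 320.7] 37.0 scene crop [371. 354.]
```

Run:
```python
from h import *; from plant import cams
p=np.load('p.npy'); d=cams.snapshot('wrist'); W=d['world_to_cam'][:3]; Kw=d['intrinsics']
def pw(P): x=W[:,:3]@P+W[:,3]; return (Kw@x/x[2])[:2].round(1)
for z in (.05,.06,.07,.08): print(z,[pw(w(p,loc(R,.89,z))[0]) for R in (.152,.188)])
print('body rail end',[pw(w(p,loc(R,.89,.042))[0]) for R in (.292,.31,.328)])
print('tumbler a rim centre',pw(np.array([.449,.109,.085])),'bottom',pw(np.array([.449,.109,0.])))
```

```text
0.05 [array([307.1, 207.1]), array([354.3, 201.7])]
0.06 [array([306.5, 209.5]), array([355.5, 204. ])]
0.07 [array([305.8, 212.2]), array([356.8, 206.4])]
0.08 [array([305., 215.]), array([358.2, 209.1])]
body rail end [array([488.3, 184.8]), array([512.1, 182.1]), array([536. , 179.3])]
tumbler a rim centre [193.8 214.8] bottom [228.7 195.9]
```

Emit:
{"api": "send_rows", "payload": {"commands": [0,0.03,0,0.01,0,0.005,1,0,0.03,-0.05,0,0,0.005,1,0,0,-0.05,0,0,0.005,1,0,0,-0.04,0,0,0,1,0,0,-0.02,0,0,0,1,0,0,0,0,0,0,1]}}

```text
clock: 4.15
tool_pos: [0.5348, 0.149, 0.0768]
eef_rot: [0.333, 0.624, -0.332, 0.624]
contact_force: [0.1, -0.7, 0.6]
opening: 0.005
```

Run:
```python
from st import st; from plant import cams; import cv2
s,M=st(); d=cams.snapshot('scene'); cv2.imwrite('pics/s5.png',cv2.resize(cv2.convertScaleAbs(d['image'][150:260,260:400],alpha=2,beta=10),None,fx=5,fy=5,interpolation=2))
```

```text
4.15 [0.5348 0.149  0.0768] x [ 0.001  0.002 -1.   ] yaw 0.592 [ 0.08 -0.74  0.61] 0.005448218868602259 q [-0.04  0.83 -0.54  1.87  0.69  0.63 -0.42]
```

View pics/s5.png

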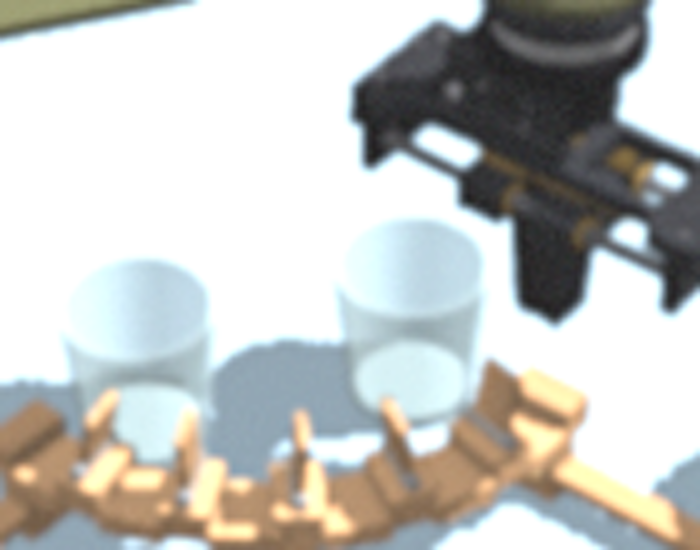

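Emit:
{"api": "send_rows", "payload": {"commands": [0.0115,-0.025,0,0,0,-0.021,1,0.0115,-0.025,0,0,0,-0.021,1,0.0115,-0.025,0,0,0,-0.021,1,0.01,-0.021,0,0,0,-0.021,1,0.01,-0.021,0,0,0,-0.021,1,0.01,-0.021,0,0,0,-0.021,1,0.008,-0.021,0,0,0,-0.021,1,0.008,-0.021,0,0,0,-0.021,1,0.008,-0.021,0,0,0,-0.021,1]}}

```text
clock: 5.1
tool_pos: [0.5602, 0.0939, 0.0785]
eef_rot: [0.43, 0.561, -0.427, 0.563]
contact_force: [0.2, 0.3, -0.4]
opening: 0.009
```

Run:
```python
from st import st; from plant import cams; import cv2
s,M=st(); d=cams.snapshot('scene'); cv2.imwrite('pics/s6.png',cv2.resize(cv2.convertScaleAbs(d['image'][150:260,260:400],alpha=2,beta=10),None,fx=5,fy=5,interpolation=2))
```

```text
5.1 [0.5602 0.0939 0.0785] x [ 0.005  0.002 -1.   ] yaw 0.268 [ 0.22  0.32 -0.43] 0.008995972738490088 q [ 0.03  0.82 -0.47  1.84  0.61  0.62 -0.55]
```

View pics/s6.png

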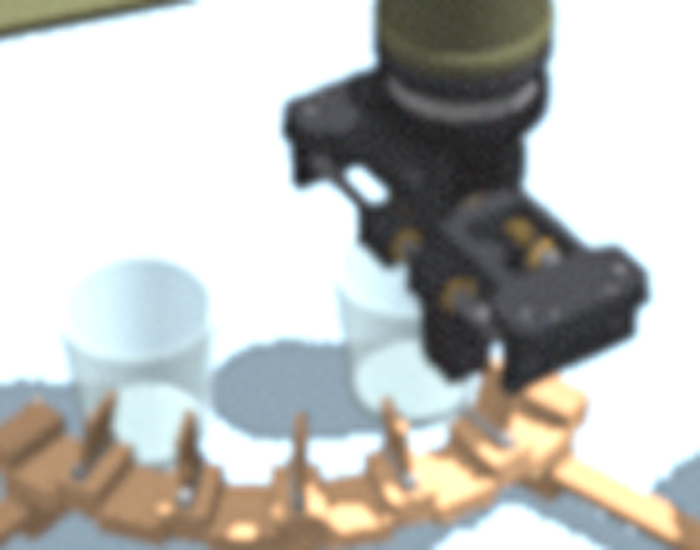

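Emit:
{"api": "send_rows", "payload": {"commands": [-0.015,0.035,0.01,0,0,0.035,1,-0.015,0.035,0,0,0,0.035,1,-0.017,0.035,0,0,0,0.035,1,-0.017,0.035,0,0,0,0.035,1,-0.019,0.035,0,0,0,0.035,1,-0.019,0.035,0,0,0,0.035,1,0,0,0,0,0,0,1]}}

```text
clock: 5.85
tool_pos: [0.5314, 0.153, 0.0815]
eef_rot: [0.323, 0.63, -0.318, 0.631]
contact_force: [1.1, -0.5, 0.3]
opening: 0.004
```

```bash
python3 -c "
from st import st; st()"
```

```text
5.85 [0.5314 0.153  0.0815] x [ 0.004  0.005 -1.   ] yaw 0.63 [ 1.06 -0.49  0.26] 0.0038672340492391464 q [-0.04  0.82 -0.56  1.88  0.7   0.64 -0.4 ]
```

Emit:
{"api": "send_rows", "payload": {"commands": [0.005,-0.01,-0.04,0,0,-0.01,1,0.005,-0.005,-0.04,0,0,-0.01,1,0,0,-0.03,0,0,0,1,0,0,-0.02,0,0,0,1,0,0,0,0,0,0,1]}}

```text
clock: 6.35
tool_pos: [0.5342, 0.1465, 0.045]
eef_rot: [0.333, 0.624, -0.331, 0.625]
contact_force: [-1.1, 0.2, 0.8]
opening: 0.004
```

```bash
cat > look.py <<'E'
import sys
from st import *; from plant import cams; import cv2; from h import proj
s,M=st(); n=sys.argv[1]
d=cams.snapshot('scene'); x0,y0=275,170
im=cv2.resize(cv2.convertScaleAbs(d['image'][y0:y0+90,x0:x0+120],alpha=2.5,beta=20),None,fx=6,fy=6,interpolation=2)
for k in (.030,.036,.042):
    P=[s['tool_pos']+M@[-k,a,b] for a,b in ((.0175,.009),(.0175,-.009),(-.0175,-.009),(-.0175,.009))]
    q=((proj('scene',np.array(P))-[x0,y0]+.5)*6).astype(int)
    cv2.polylines(im,[q.reshape(-1,1,2)],True,(0,0,255) if k==.036 else (255,0,0),1)
cv2.imwrite(f'pics/{n}.png',im)
E
python3 look.py s7
```

```text
6.35 [0.5342 0.1465 0.045 ] x [ 0.003  0.002 -1.   ] yaw 0.593 [-1.15  0.2   0.84] 0.0037670972392786113 q [-0.06  0.87 -0.49  1.89  0.75  0.56 -0.46]
```

View pics/s7.png

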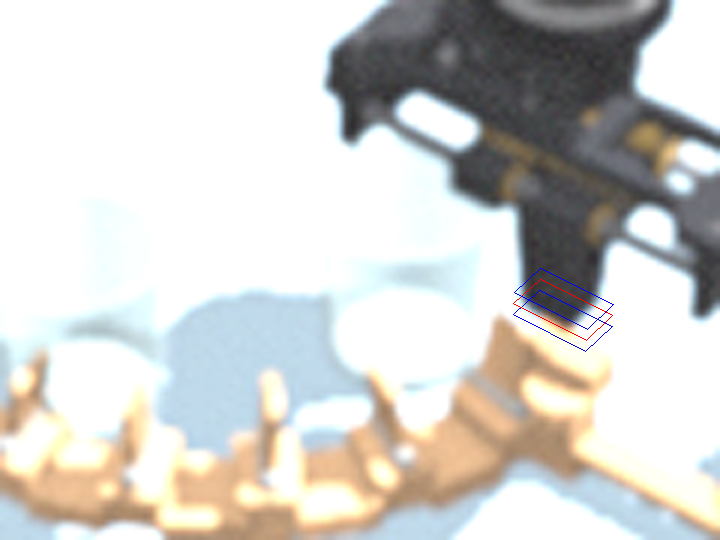

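Emit:
{"api": "send_rows", "payload": {"commands": [0,0,-0.02,0,0,0,1,0.0115,-0.022,0,0,0,-0.021,1,0.011,-0.022,0,0,0,-0.021,1,0.011,-0.021,0,0,0,-0.021,1,0.01,-0.02,-0.001,0,0,-0.021,1,0.009,-0.02,-0.001,0,0,-0.021,1]}}

```text
clock: 7.0
tool_pos: [0.5486, 0.1202, 0.0405]
eef_rot: [0.389, 0.592, -0.384, 0.593]
contact_force: [-0.9, 1.1, -0.3]
opening: 0.005
```

```bash
cat >> st.py <<'E'
    
def polar(s):
    p=np.load('p.npy'); c=p[:2]-.17*np.array([np.cos(p[2]),np.sin(p[2])]); v=s['tool_pos'][:2]-c
    t=np.arctan2(v[1],v[0])-p[2]; print('R',np.hypot(*v).round(4),'th',t.round(3),'yaw want',(t+p[2]).round(3))
E
sed -i "s/^s,M=st()/s,M=st(); polar(s)/" look.py; python3 look.py s8
```

```text
7.0 [0.5486 0.1202 0.0405] x [ 0.005  0.005 -1.   ] yaw 0.415 [-0.87  1.12 -0.25] 0.005464071087710943 q [-0.03  0.88 -0.45  1.88  0.7   0.54 -0.54]
R 0.1697 th 0.625 yaw want 0.415
```

View pics/s8.png

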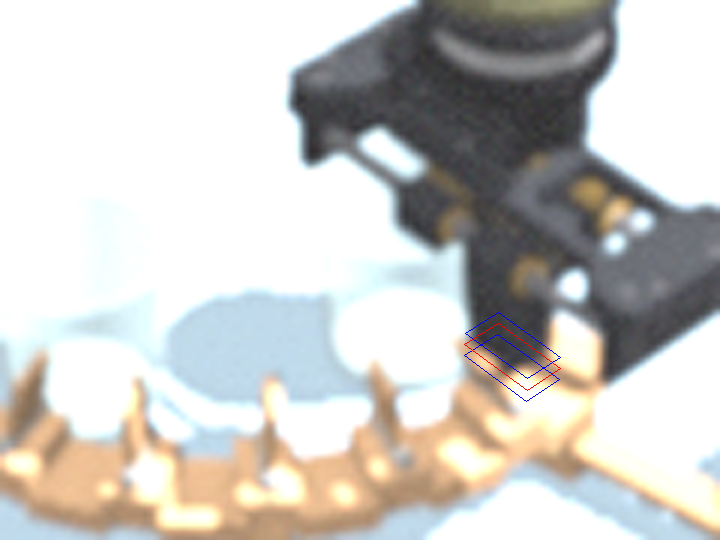

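Emit:
{"api": "send_rows", "payload": {"commands": [0.0085,-0.02,-0.001,0,0,-0.021,1,0.008,-0.02,-0.001,0,0,-0.021,1,0.0075,-0.02,-0.001,0,0,-0.021,1,0.007,-0.02,-0.001,0,0,-0.021,1,0.006,-0.02,-0.001,0,0,-0.021,1,0.005,-0.02,0,0,0,-0.021,1]}}

```text
clock: 7.65
tool_pos: [0.5612, 0.0861, 0.0392]
eef_rot: [0.45, 0.545, -0.446, 0.549]
contact_force: [0.6, 0.6, 0.0]
opening: 0.007
```

```bash
python3 look.py s9
python3 - <<'E'
from plant import cams; import cv2
d=cams.snapshot('wrist'); cv2.imwrite('pics/w9.png',cv2.convertScaleAbs(d['image'],alpha=1.3,beta=10))
E
```

```text
7.65 [0.5612 0.0861 0.0392] x [ 0.008  0.002 -1.   ] yaw 0.198 [0.61 0.63 0.03] 0.006659066103656255 q [ 0.    0.88 -0.41  1.86  0.65  0.53 -0.64]
R 0.1713 th 0.412 yaw want 0.201
```

View pics/s9.png

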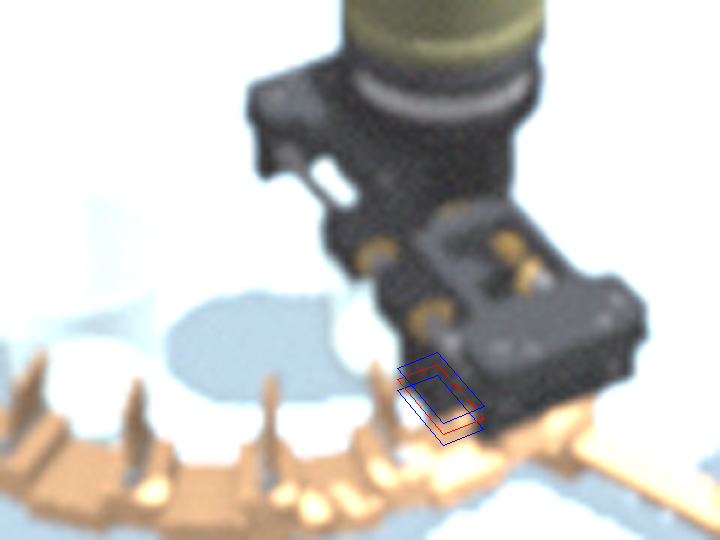

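View pics/w9.png

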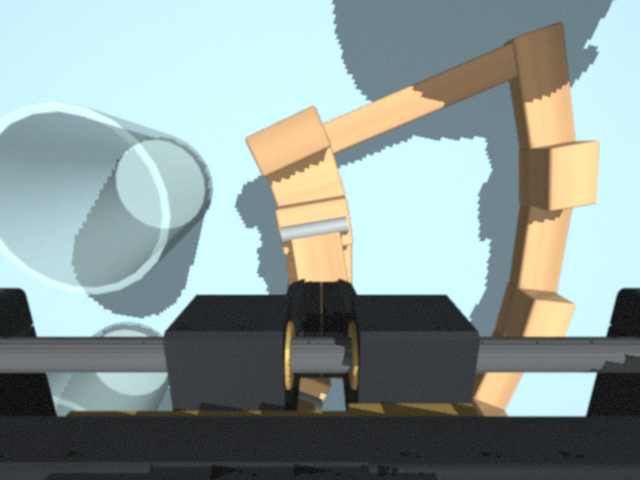

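Emit:
{"api": "send_rows", "payload": {"commands": [0,0,-0.008,0,0,0,1,0,0,0,0,0,0,1]}}

```text
clock: 7.95
tool_pos: [0.5614, 0.0849, 0.0371]
eef_rot: [0.45, 0.545, -0.446, 0.549]
contact_force: [0.2, -0.1, 0.8]
opening: 0.006
```

Emit:
{"api": "send_rows", "payload": {"commands": [0,0,0.1,0,0,0,1,-0.05,0.1,0.12,0,0,0,1,-0.05,0.1,0.12,0,0,0,1,-0.05,0.1,0.12,0,0,0,1,0,0,0,0,0,0,1]}}

```text
clock: 8.45
tool_pos: [0.5203, 0.1623, 0.1543]
eef_rot: [0.449, 0.546, -0.447, 0.548]
contact_force: [0.9, 0.3, -0.1]
opening: 0.006
```

```bash
python3 look.py s10
python3 - <<'E'
from plant import cams; import cv2
d=cams.snapshot('wrist'); cv2.imwrite('pics/w10.png',cv2.convertScaleAbs(d['image'],alpha=1.3,beta=10))
E
```

```text
8.45 [0.5203 0.1623 0.1543] x [ 0.003  0.001 -1.   ] yaw 0.199 [ 0.9   0.33 -0.13] 0.005737481265069269 q [-0.08  0.69 -0.52  1.85  0.5   0.73 -0.68]
R 0.1683 th 0.927 yaw want 0.716
```

View pics/s10.png

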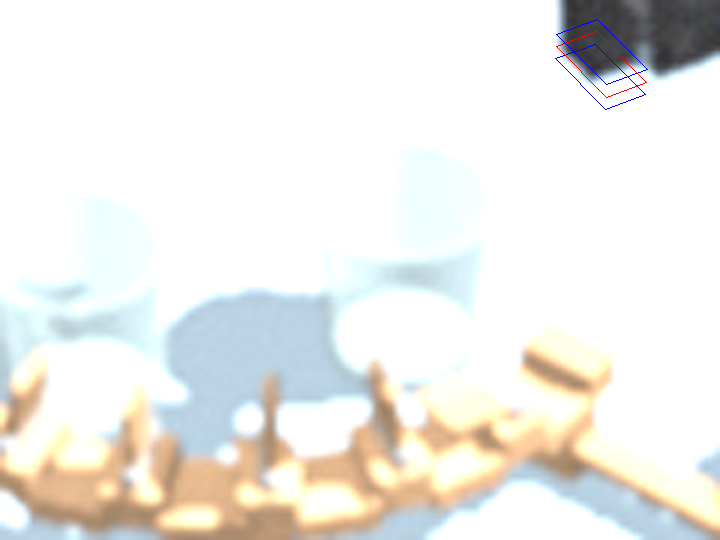

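View pics/w10.png

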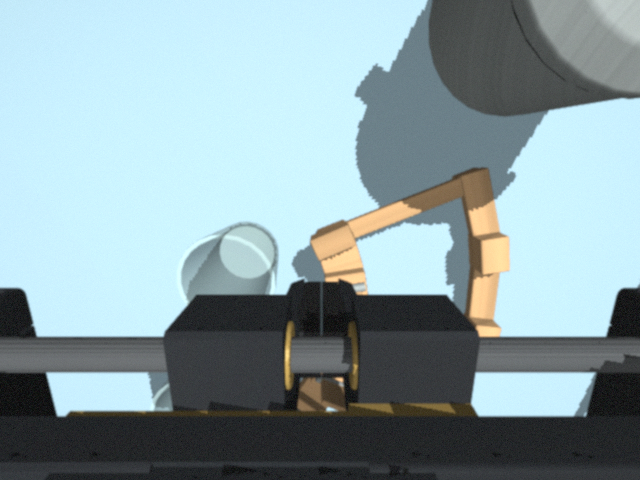

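```bash
cat > kp.py <<'E'
import sys
from h import *; from plant import cams
p=np.load('p.npy'); n=sys.argv[1]; ks=eval(sys.argv[2]); angs=[(1.1,(255,0,0)),(1.45,(0,0,255))]
d=cams.snapshot('scene'); x0,y0,W,H=eval(sys.argv[3]); sc=int(sys.argv[4])
raw=cv2.resize(cv2.convertScaleAbs(d['image'][y0:y0+H,x0:x0+W],alpha=1.3),None,fx=sc,fy=sc,interpolation=2); im=raw.copy()
off=np.array([0.2,.6]) # scene calibration bias from fit
for k in ks:
  t=(k-3)*.29; er=np.array([np.cos(t),np.sin(t),0]); et=np.array([-np.sin(t),np.cos(t),0])
  h=np.array([.17*np.cos(t)-.17,.17*np.sin(t),.064])
  for a,c in angs:
    tip=h+.034*(np.cos(a)*np.array([0,0,1])-np.sin(a)*et)
    q=[h-.012*er,h+.012*er,tip+.012*er,tip-.012*er]
    q=((proj('scene',w(p,np.array(q)))+off-[x0,y0]+.5)*sc).astype(int)
    cv2.polylines(im,[q.reshape(-1,1,2)],True,c,1)
cv2.imwrite(f'pics/{n}.png',np.vstack([raw,im]))
E
python3 kp.py k1 [5] 325,220,60,32 9
```

```text
(no output)
```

View pics/k1.png

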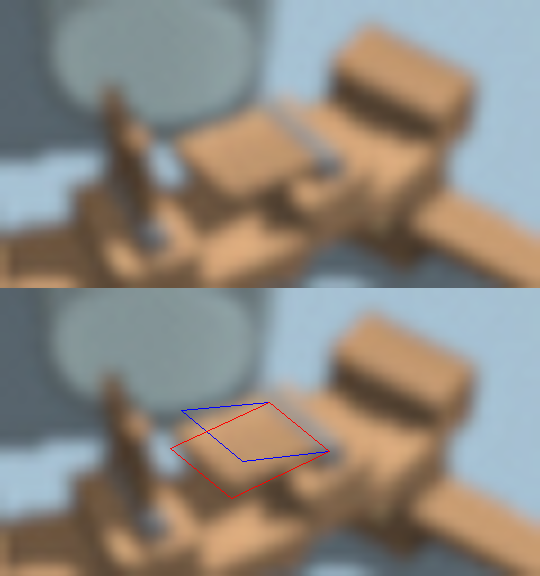

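Emit:
{"api": "send_rows", "payload": {"commands": [0.04,-0.073,0,0,0,0,1,0.04,-0.073,0,0,0,0,1,0.04,-0.073,0,0,0,0,1,0.035,-0.06,0,0,0,0.005,1,0,0,0,0,0,0,1,0,0,-0.08,0,0,0,1,0,0,-0.08,0,0,0,1,0,0,-0.08,0,0,0,1,0,0,0,0,0,0,1]}}

```text
clock: 9.5
tool_pos: [0.5544, 0.0701, 0.0761]
eef_rot: [0.442, 0.546, -0.461, 0.542]
contact_force: [-0.7, -0.6, 0.1]
opening: 0.007
```

```bash
python3 -c "
from st import *; s,M=st(); polar(s)"
```

```text
9.5 [0.5544 0.0701 0.0761] x [-0.023 -0.018 -1.   ] yaw 0.185 [-0.66 -0.64  0.15] 0.006543740440922314 q [ 0.05  0.83 -0.45  1.84  0.59  0.64 -0.58]
R 0.1621 th 0.324 yaw want 0.113
```

Emit:
{"api": "send_rows", "payload": {"commands": [0.01,0.04,0,0.006,-0.008,0,1,0.01,0.04,0,0.006,-0.008,0,1,0,0,0,0,0,0,1]}}

```text
clock: 9.8
tool_pos: [0.5593, 0.0931, 0.0766]
eef_rot: [0.454, 0.544, -0.449, 0.544]
contact_force: [0.3, 0.4, -0.1]
opening: 0.003
```

```bash
python3 -c "
from st import *; s,M=st(); polar(s)"
```

```text
9.8 [0.5593 0.0931 0.0766] x [ 0.004  0.004 -1.   ] yaw 0.186 [ 0.29  0.38 -0.12] 0.002633009871980648 q [ 0.02  0.82 -0.45  1.84  0.59  0.61 -0.62]
R 0.171 th 0.454 yaw want 0.244
```

Emit:
{"api": "send_rows", "payload": {"commands": [0,0,-0.035,0,0,0.008,1,0,0,-0.035,0,0,0.008,1,0,0,-0.035,0,0,0.005,1,0,0,-0.035,0,0,0,1,0,0,-0.015,0,0,0,1,0,0,0,0,0,0,1]}}

```text
clock: 10.4
tool_pos: [0.5602, 0.0933, 0.0356]
eef_rot: [0.444, 0.552, -0.439, 0.553]
contact_force: [0.9, 0.4, 1.0]
opening: 0.006
```

```bash
python3 -c "
from st import *; s,M=st(); polar(s)"
```

```text
10.4 [0.5602 0.0933 0.0356] x [ 0.006  0.004 -1.   ] yaw 0.222 [0.87 0.36 0.97] 0.005832564347709313 q [-0.01  0.88 -0.41  1.86  0.65  0.52 -0.63]
R 0.1719 th 0.454 yaw want 0.244
```

Emit:
{"api": "send_rows", "payload": {"commands": [0.003,-0.021,0,0,0,-0.02,1,0.002,-0.021,0,0,0,-0.021,1,0.001,-0.021,0,0,0,-0.021,1,0.001,-0.021,0,0,0,-0.021,1,0,-0.021,0,0,0,-0.021,1,0,-0.021,0,0,0,-0.021,1,-0.001,-0.021,0,0,0,-0.021,1]}}

```text
clock: 11.1
tool_pos: [0.5632, 0.0569, 0.037]
eef_rot: [0.511, 0.493, -0.502, 0.495]
contact_force: [0.6, 2.5, 1.0]
opening: 0.008
```

```bash
python3 -c "
from st import *; s,M=st(); polar(s)"
```

```text
11.1 [0.5632 0.0569 0.037 ] x [ 0.011  0.008 -1.   ] yaw -0.025 [0.62 2.53 0.95] 0.008074201457088518 q [ 0.03  0.87 -0.35  1.87  0.59  0.49 -0.76]
R 0.1699 th 0.241 yaw want 0.03
```

Emit:
{"api": "send_rows", "payload": {"commands": [-0.001,-0.021,-0.002,-0.002,0.003,-0.015,1,-0.002,-0.021,-0.002,-0.002,0.003,-0.017,1,-0.003,-0.021,-0.001,-0.001,0.001,-0.02,1,-0.003,-0.016,0,0,0,-0.02,1]}}

```text
clock: 11.5
tool_pos: [0.5604, 0.0326, 0.0355]
eef_rot: [-0.535, -0.46, 0.538, -0.462]
contact_force: [0.9, 0.5, 1.2]
opening: 0.006
```

```bash
python3 -c "
from st import *; s,M=st(); polar(s)"; python3 kp.py k2 [4,5] 290,190,100,66 5;python3 - <<'E'
from plant import cams; import cv2
d=cams.snapshot('wrist'); cv2.imwrite('pics/w11.png',cv2.convertScaleAbs(d['image'],alpha=1.3,beta=10))
E
```

```text
11.5 [0.5604 0.0326 0.0355] x [-0.002 -0.005 -1.   ] yaw -0.151 [0.88 0.47 1.17] 0.005793746187438873 q [ 0.04  0.87 -0.32  1.87  0.55  0.49 -0.81]
R 0.1682 th 0.096 yaw want -0.115
```

View pics/k2.png

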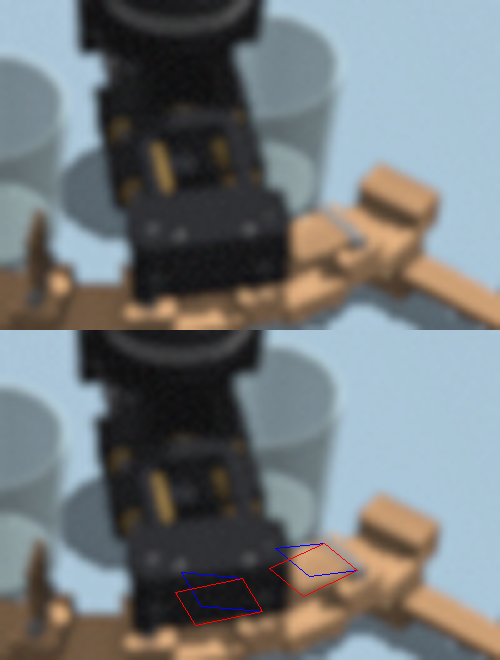

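View pics/w11.png

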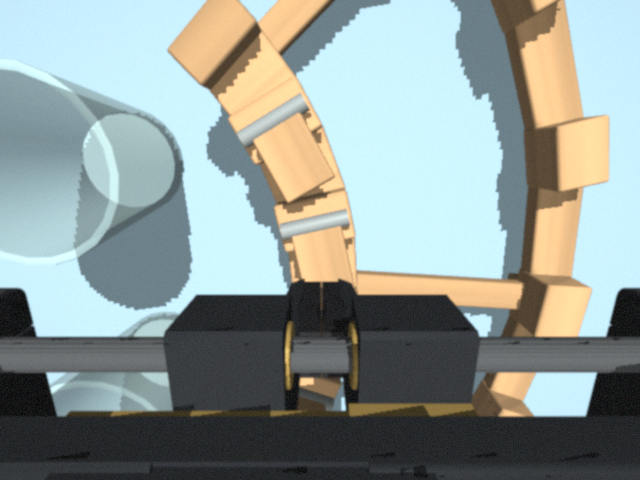

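Emit:
{"api": "send_rows", "payload": {"commands": [0.002,-0.021,0,0.002,0,-0.016,1,0,-0.021,0,0.001,0,-0.019,1,-0.003,-0.021,0,0,0,-0.02,1,-0.004,-0.021,0,0,0,-0.02,1,-0.005,-0.02,0,0,0,-0.02,1,-0.006,-0.02,0,0,0,-0.02,1,-0.007,-0.02,0,0,0,-0.02,1]}}

```text
clock: 12.3
tool_pos: [0.5545, -0.0042, 0.0358]
eef_rot: [0.586, 0.398, -0.584, 0.397]
contact_force: [0.4, -0.3, -0.1]
opening: 0.006
```

```bash
python3 -c "
from st import *; s,M=st(); polar(s)"
```

```text
12.3 [ 0.5545 -0.0042  0.0358] x [ 0.     0.003 -1.   ] yaw -0.377 [ 0.45 -0.26 -0.13] 0.0059913407948492614 q [ 0.09  0.86 -0.27  1.9   0.48  0.45 -0.91]
R 0.1706 th -0.124 yaw want -0.334
```

Emit:
{"api": "send_rows", "payload": {"commands": [-0.009,-0.019,0,0,0,-0.015,1,-0.009,-0.018,0,0,0,-0.015,1]}}

```text
clock: 12.5
tool_pos: [0.5493, -0.0157, 0.0357]
eef_rot: [0.595, 0.382, -0.595, 0.381]
contact_force: [-0.3, -0.7, 0.8]
opening: 0.004
```

```bash
python3 -c "
from st import *; s,M=st(); polar(s)";python3 - <<'E'
from plant import cams; import cv2
d=cams.snapshot('wrist'); cv2.imwrite('pics/w12.png',cv2.convertScaleAbs(d['image'],alpha=1.3,beta=10))
E
```

```text
12.5 [ 0.5493 -0.0157  0.0357] x [-0.     0.001 -1.   ] yaw -0.43 [-0.26 -0.7   0.78] 0.003921544665566769 q [ 0.1   0.85 -0.26  1.91  0.47  0.43 -0.94]
R 0.1699 th -0.198 yaw want -0.408
```

View pics/w12.png

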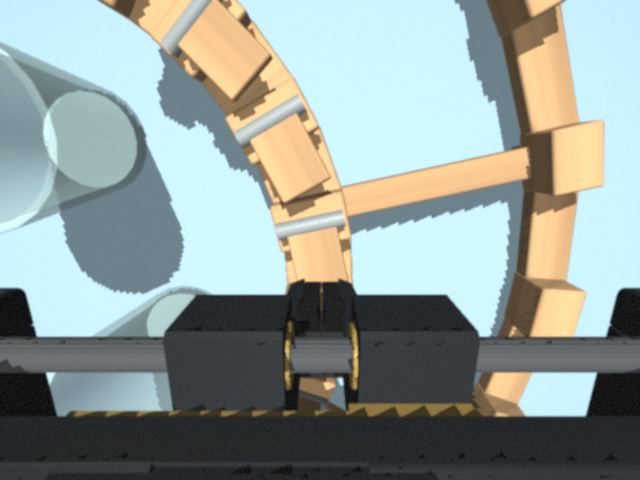

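Emit:
{"api": "send_rows", "payload": {"commands": [-0.0085,-0.019,0,0,0,-0.016,1,-0.0095,-0.019,0,0,0,-0.018,1,-0.01,-0.019,0,0,0,-0.019,1,-0.0105,-0.018,0,0,0,-0.02,1,-0.011,-0.018,0,0,0,-0.02,1,-0.0115,-0.017,0,0,0,-0.02,1]}}

```text
clock: 13.15
tool_pos: [0.5337, -0.0442, 0.0361]
eef_rot: [0.63, 0.323, -0.628, 0.322]
contact_force: [0.6, -0.4, 0.7]
opening: 0.008
```

```bash
python3 -c "
from st import *; s,M=st(); polar(s)"
```

```text
13.15 [ 0.5337 -0.0442  0.0361] x [ 0.002  0.003 -1.   ] yaw -0.622 [ 0.63 -0.39  0.69] 0.00829628946020983 q [ 0.12  0.84 -0.21  1.96  0.42  0.38 -1.03]
R 0.1701 th -0.389 yaw want -0.6
```

Emit:
{"api": "send_rows", "payload": {"commands": [-0.0125,-0.017,-0.001,0,0,-0.016,1,-0.013,-0.016,-0.001,0,0,-0.018,1,-0.0135,-0.016,0,0,0,-0.018,1]}}

```text
clock: 13.45
tool_pos: [0.5224, -0.0587, 0.0354]
eef_rot: [0.644, 0.294, -0.642, 0.294]
contact_force: [1.7, 1.2, 1.7]
opening: 0.003
```

```bash
python3 -c "
from st import *; s,M=st(); polar(s)";python3 - <<'E'
from plant import cams; import cv2
d=cams.snapshot('wrist'); cv2.imwrite('pics/w13.png',cv2.convertScaleAbs(d['image'],alpha=1.3,beta=10))
E
```

```text
13.45 [ 0.5224 -0.0587  0.0354] x [ 0.001  0.001 -1.   ] yaw -0.713 [1.71 1.23 1.74] 0.0034209140800141066 q [ 0.13  0.83 -0.18  1.99  0.39  0.35 -1.07]
R 0.1699 th -0.498 yaw want -0.708
```

View pics/w13.png

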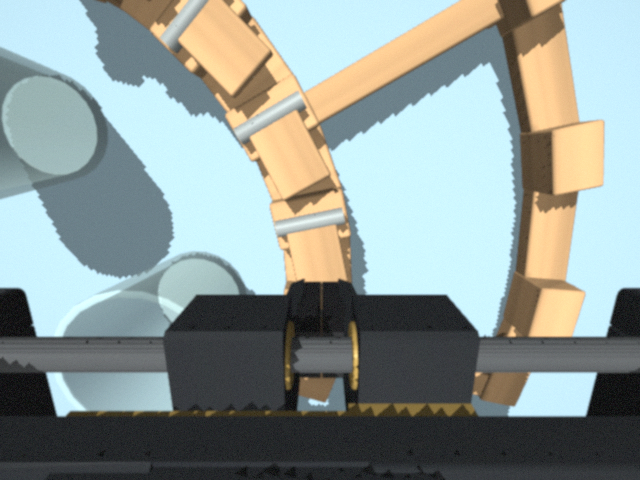

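Emit:
{"api": "send_rows", "payload": {"commands": [-0.014,-0.016,0,0,0,-0.018,1,-0.0145,-0.0155,0,0,0,-0.018,1,-0.015,-0.0145,0,0,0,-0.018,1,-0.0155,-0.014,0,0,0,-0.018,1,-0.016,-0.0135,0,0,0,-0.018,1,-0.0165,-0.013,0,0,0,-0.018,1]}}

```text
clock: 14.1
tool_pos: [0.4984, -0.0818, 0.0357]
eef_rot: [0.669, 0.233, -0.666, 0.234]
contact_force: [0.6, 0.6, 0.1]
opening: 0.006
```

```bash
python3 -c "
from st import *; s,M=st(); polar(s)"
```

```text
14.1 [ 0.4984 -0.0818  0.0357] x [ 0.003  0.001 -1.   ] yaw -0.898 [0.56 0.65 0.14] 0.006322963961458144 q [ 0.15  0.82 -0.13  2.05  0.34  0.28 -1.16]
R 0.17 th -0.695 yaw want -0.905
```

Emit:
{"api": "send_rows", "payload": {"commands": [-0.0165,-0.0125,0,0,0,-0.02,1,-0.017,-0.012,0,0,0,-0.018,1,-0.017,-0.012,0,0,0,-0.018,1,-0.01,-0.007,0,0,0,-0.01,1,0,0,0.06,0,0,0,1,0,0,0.1,0,0,0,1,0,0,0.12,0,0,0,1,0,-0.05,0.12,0,0,0,1,0,-0.1,0.12,0,0,0,1,0,-0.1,0.12,0,0,0,1,0,-0.1,0,0,0,0,1,0,0,0,0,0,0,1]}}

```text
clock: 15.3
tool_pos: [0.4737, -0.1858, 0.2008]
eef_rot: [-0.677, -0.194, 0.683, -0.193]
contact_force: [-0.0, 0.2, -1.1]
opening: 0.009
```

```bash
python3 -c "
from st import *; s,M=st(); polar(s)"; python3 kp.py k3 [1,2,3,4,5] 245,205,140,60 5
python3 - <<'E'
from plant import cams; import cv2
for n in ('scene','top'):
    d=cams.snapshot(n); cv2.imwrite(f'pics/{n}_end.png',d['image'])
E
```

```text
15.3 [ 0.4737 -0.1858  0.2008] x [-0.008 -0.002 -1.   ] yaw -1.017 [-0.02  0.18 -1.09] 0.0090027151288235 q [ 0.45  0.55 -0.26  1.9   0.21  0.72 -0.96]
R 0.2508 th -1.035 yaw want -1.245
```

View pics/k3.png

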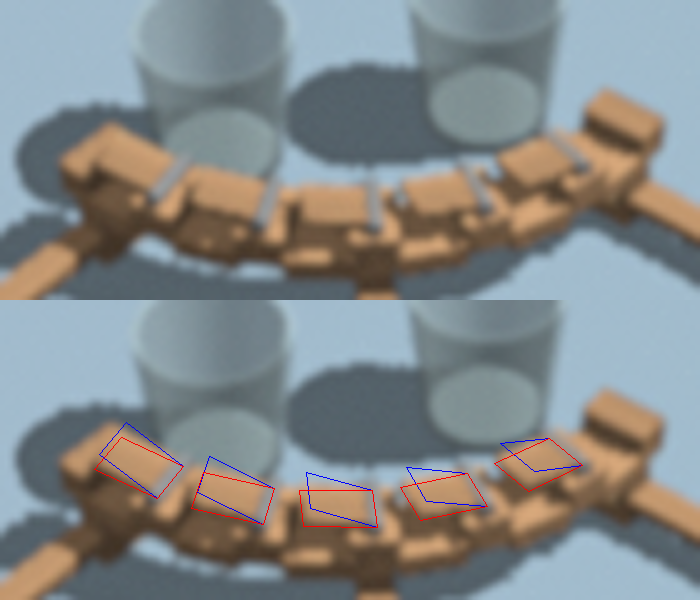

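View pics/scene_end.png

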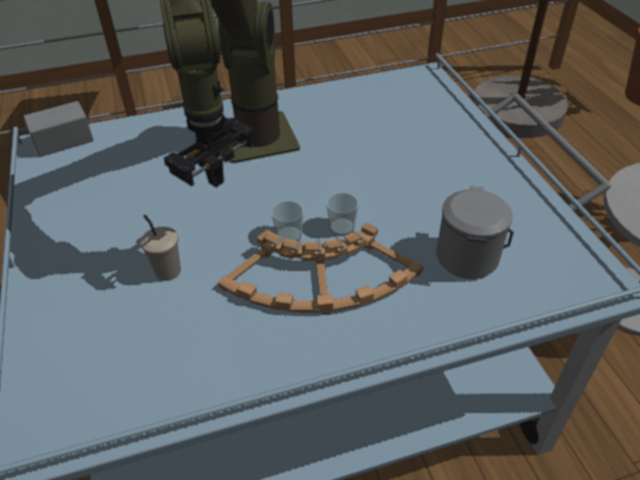

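View pics/top_end.png

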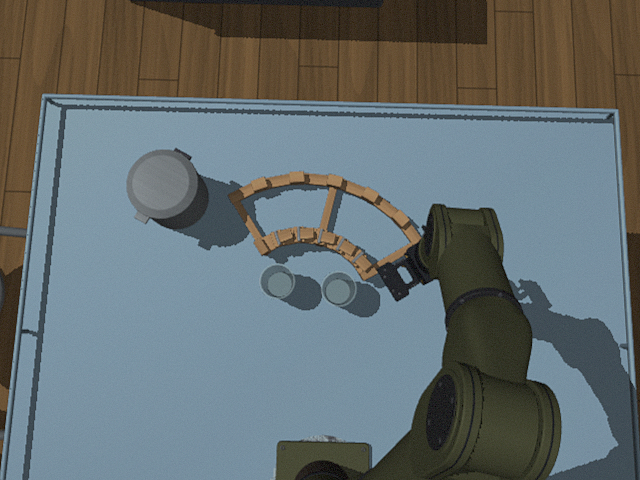

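All five tongues (k3, hinge pins at their right ends) lie near the 1.45 rad outline and point away from the bucket. The rack, tumblers, cup and bucket are at the same pixels as at the start, and the gripper is clear of everything.

```bash
python3 -c "
from plant import job; print(job.finish_job())"
```

```text
the job is handed in; nothing more can be done
None
```

I folded all five keepers down in order from the bucket's end, keeper 5 to keeper 1, with closed fingertips following the rail's arc. I then lifted clear and handed the job in at about 15.5 s of the 51 s allowed.

**Last checks:**
- **Keepers:** in the final scene picture all five lie nearly flat, about 1.3 to 1.45 rad by overlay, and point away from the bucket. The exact angles were judged by eye.
- **Other objects:** the rack, tumblers, straw cup and bucket looked unmoved in both the scene and top pictures.
- **Forces:** the tool force I read after each move stayed within about 3 N, most of it noise. I did not see the force between readings.

**A reading that disagreed:** the cameras showed the real fingertips about 33 to 37 mm higher than the reported TCP. A trial pass with the TCP at 78 mm over keeper 5 touched nothing, which confirmed it. I swept with the TCP at about 36 to 40 mm (mostly 36), which put the fingertips at about 72 mm. I stopped after keeper 5 to check its angle before going on.

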